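# Swap the sleeve on the spring gauge and hold it down flush

### The job

A brass sleeve with too small a bore was tried and sits on the nose of the gauge pin: take it off and stand it upright in the steel reject tray. Then slide the thin-walled sleeve, the one that fits, over the pin and push it down against the spring collar until the collar's top face is level with the rim of the cup around it. Finish holding it there: the collar springs back if let go, so the program ends with the gripper still pressing the sleeve down, touching the sleeve only; leave everything else on the bench where it is.

Things in the scene. Friction and masses are not known exactly. Their poses are not given: they have to be found in the camera images.
- fixture: Spring gauge fixture screwed to the bench (fixed): dark steel plate 100 x 100 x 20 mm with an upright gauge pin in its middle. Origin at the centre of the plate's underside, on the bench, on the pin's axis; z up. All heights here are above the bench. Round cup around the pin: outside 62 mm, inside 50 mm diameter, rim at 40 mm. Pin: 24 mm diameter up to 70 mm, then tapering to 19 mm at 76 mm, where there is a flat step, then a nose 11 mm in diameter up to 84 mm.
- cup_rim (a point): Point on the pin's axis at the height of the cup's rim, 40 mm above the bench.
- collar_top (a point): Point on the pin's axis at the height of the spring collar's top face. The collar is a steel ring, 42 mm outside, 27 mm inside diameter, sliding up and down on the pin inside the cup; at rest its top face is 54 mm above the bench, 14 mm above the cup's rim.
- collar (a joint): Travel of the spring collar, m: 0 at rest (up), growing as it is pressed down; 0.014 = top face level with the cup's rim; 0.022 = bottom stop. Spring: about 5 N to start, 400 N/m, so about 10 N when level. It returns by itself.
- thick_sleeve: Brass sleeve that does not fit: tube 36 mm outside, 14 mm bore (11 mm wall), 50 mm high, about 0.29 kg. Starts upright on the step of the gauge pin, underside 76 mm above the bench, the pin's nose in its bore. Origin at the centre of its underside, z along its axis.
- thin_sleeve: Brass sleeve that fits: tube 36 mm outside, 26 mm bore (5 mm wall), 50 mm high, about 0.165 kg, upright on the bench to the left. Origin at the centre of its underside, z along its axis.
- tray: Reject tray: open square steel tray, 130 x 130 x 20 mm outside, walls and floor 4 to 5 mm, empty, on the right; it does not move. Origin at the centre of its underside, z up.
- spare_sleeve: Bystander: another thick-walled sleeve like thick_sleeve (36 mm outside, 14 mm bore, 50 mm high), upright on the bench near thin_sleeve; the two may have changed places. Origin at the centre of its underside.
- round_bar: Bystander: loose round steel bar with rounded ends, 18 mm thick, 160 mm long, lying on the bench between fixture and robot.
- pliers: Bystander: pliers about 165 mm long, 13 mm high, lying flat on the left near the robot.
- hammer: Bystander: small hammer 220 mm long, lying beyond the fixture.
- jar: Bystander: amber glass jar, 48 mm diameter, 50 mm high, beyond the tray on the right.
- stone_a: Bystander: clear cut stone, 26 mm wide, on the wooden bench pin (a block 28 mm high) beyond the tray.
- stone_b: Bystander: amber cut stone, 22 mm wide, on the same wooden block.
- ring_box: Bystander: closed ring box, 51 x 51 x 39 mm, at the far left.
Things that resemble listed ones, but are neither listed nor needed, are in the scene too. Leave any purple or turquoise look-alike of the thick_sleeve alone. Leave any purple look-alike of the thin_sleeve alone.

How it is judged:
By the outcome, as a careful person would: the job done as asked, in the order asked, and still so for the second after the job is handed in, while the arm keeps its last pose, push and grip.
It also fails if it takes over 61 s, if anything falls off the work surface, if the arm or the gripper's body presses on something with over 40 N, if the wrist force passes 120 N, or if a joint passes its speed limit or range.

### The arm

A 6-joint arm with a two-finger parallel gripper is mounted at the origin on the work surface. World frame = base frame: x ahead of the robot, y to its left, z up, the work surface at z = 0. Lengths are in mm, angles in rad, forces in N, time in s.
With the tool pointing down it reaches from about 275 to 750 mm from the base axis. Payload 10.2 kg.
Tool frame: the origin (TCP) lies midway between the tips of the shut fingers; the grasp point (between the pads) lies 19 mm behind it; z points along the fingers, y is the direction in which the jaws open and shut (so a half turn about z gives the same grasp; the last joint's range is limited). The gripper opens to 85 mm and grips with 20 to 120 N. Pads are 22 mm wide; open, the fingers measure 114 mm over their backs; the gripper's body (76 mm by 85 mm) begins 54 mm behind the grasp point. The pads swing forward as they close: fully open they stand 13 mm farther back than shut.
Start: joints at [-1.465, 0.313, 1.498, -0, 1.331, -0.223], TCP at [169.514, -496.887, 231.294] pointing down, gripper open.
Joint ranges: [-2.94, 2.94], [-0.97, 2.17], [0.19, 2.56], [-1.23, 4.37], [0.02, 3.11], [-2.88, 2.88]. Speed limits (rad/s): [2.39, 2.39, 3.01, 3.14, 3.14, 3.14].

### API

Orientations are given as a unit quaternion [w, x, y, z].
In Python, from rig import sense, optics, ctrl gives the robot as it stands.
- The arm moves only by the tool play_rows, never from a script. Its argument "plan" is a list of rows, each a list of 7 numbers: the shift along the world's x, y, z in mm, then the turn, a rotation vector about the world's x, y, z in rad, then the opening, from -1 (shut) to 1 (fully open), so that 0 is half open. A call has 1 to 5 rows; each row shifts and turns the pose as measured when the row begins; what a row does not reach is not made up. A row lasts 1/12 s, in which the tool goes at most 41.7 mm and 7.16 degrees, less where a joint would pass 70% of its speed; a pose out of reach is approached as far as the arm can. A call is refused whole if a number of a shift passes 41.7 or a number of a turn 0.125, either way. A call with a gripper value outside its range is refused whole. The fingers move at their own pace and stop on an object; "grip_force" is the grip in N (left out, the last holds). Time passes only in rows, so rows that do not move let the fingers close. It gives the time, the measured TCP pose, the force and the opening at its end, in the units of the state.
- sense(): the state, without advancing time (a new reading comes with each control period).
- optics.capture(name): name is "side" or "top" or "wrist"; returns a dict with "img" (420x560x3 uint8, blue, green, red), "fx", "fy", "cx", "cy" (pixels), "world_to_cam" (4x4, takes a point from world to camera coordinates). Camera axes: x right, y up, looking along -z (the intrinsics and any distortion apply to the point x, -y, -z); pixel columns grow to the right and rows downward; lengths in mm; the calibration is good to about 2 mm. A picture is of the moment at which its call begins. There is no depth.
- ctrl.finish_job(): hands the job in, once; it reports no verdict.
The state is a dict: "time_s": time; "joints": joint angles; "dq": joint speeds; "tau": joint torques, N m; "eef_pos": TCP position; "ee_rot": TCP orientation; "force": force on the tool from outside, world axes, zero at the start; "wrist_torque": the same for the moment, N m; "grip_width": opening from 0.0 (shut) to 1.0 (fully open).
Only numpy, scipy, OpenCV 4.12 (cv2) and the standard library are available. Lean on these libraries where they do the work, as an engineer would, in place of code of your own. Each camera call takes 0.05 s, during which the arm holds its last target. There are 200 camera calls.

## Working session

There is one attempt and no reset: what is moved stays moved. The work goes in short steps, Python scripts to look and compute and a tool call to move; the robot and the scene stay as the last step left them, time stands still between calls to the robot, and variables do not carry over. Pictures are saved under pics/ and viewed, about 8 in all and at most 12, crops included, and the job is handed in when it is done.

Besides the shell and the picture viewer there is one more tool, called after ">>>" in YAML: its name, and indented under it one key for each argument. play_rows: Moves the arm, as the interface text tells. Its arguments: {"type":"object","properties":{"plan":{"type":"array"},"grip_force":{"type":"number"}},"required":["plan"]}

```bash
mkdir -p pics; cat > h.py <<'E'
import numpy as np, cv2
from rig import sense, optics, ctrl
def cap(n,save=None):
    c=optics.capture(n)
    if save: cv2.imwrite('pics/'+save,c['img'])
    return c
def ray(c,u,v):
    M=np.array(c['world_to_cam']);R=M[:3,:3];t=M[:3,3]
    d=R.T@np.array([(u-c['cx'])/c['fx'],-(v-c['cy'])/c['fy'],-1.0])
    return -R.T@t,d
def onz(c,u,v,z):
    o,d=ray(c,u,v); return o+d*(z-o[2])/d[2]
def proj(c,p):
    M=np.array(c['world_to_cam']);q=M[:3,:3]@np.array(p)+M[:3,3]
    return c['cx']+c['fx']*q[0]/-q[2], c['cy']+c['fy']*(-q[1])/-q[2]
E
python3 - <<'E'
from h import *
a=cap('top','top0.png');b=cap('side','side0.png')
for c in(a,b): print({k:v for k,v in c.items() if k!='img'}, ray(c,c['cx'],c['cy']))
print(sense())
E
```

```text
{'fx': 422.1960661511001, 'fy': 422.1960661511001, 'cx': 277.8315236393536, 'cy': 212.981814533668, 'world_to_cam': array([[ 4.41555960e-03, -9.99967813e-01,  6.69899954e-03,
        -5.70869239e+01],
       [ 9.95542403e-01,  5.02695686e-03,  9.41809653e-02,
        -5.39129657e+02],
       [-9.42116095e-02,  6.25327643e-03,  9.95532556e-01,
        -1.01782001e+03],
       [ 0.00000000e+00,  0.00000000e+00,  0.00000000e+00,
         1.00000000e+00]])} (array([ 441.08804327,  -48.01019501, 1064.43113202]), array([ 0.09421161, -0.00625328, -0.99553256]))
{'fx': 381.38312883218316, 'fy': 381.38312883218316, 'cx': 276.6232310261061, 'cy': 209.25116720148165, 'world_to_cam': array([[-7.66682777e-01, -6.42022871e-01, -2.03799935e-03,
         3.71426534e+02],
       [ 3.68628737e-01, -4.42798928e-01,  8.17338341e-01,
        -2.98660624e+02],
       [-5.25652332e-01,  6.25887963e-01,  5.76154392e-01,
        -6.77019914e+02],
       [ 0.00000000e+00,  0.00000000e+00,  0.00000000e+00,
         1.00000000e+00]])} (array([ 38.98411836, 529.95634034, 634.93174236]), array([ 0.52565233, -0.62588796, -0.57615439]))
{'time_s': 0.1, 'joints': array([-1.46540216e+00,  3.13378433e-01,  1.49835722e+00,  6.72823475e-06,
        1.33099072e+00, -2.23408659e-01]), 'dq': array([-0.00154918, -0.00198067, -0.00038197,  0.00021547,  0.00010667,
       -0.00114056]), 'tau': array([ 1.64962283e-03, -4.12902188e+01, -2.60143644e+01, -2.75300472e-04,
        3.01452725e-03,  1.00634330e-05]), 'eef_pos': array([ 169.48927234, -496.64977713,  230.80175437]), 'ee_rot': array([-5.65682143e-04,  9.86516471e-01,  1.63661027e-01,  3.66912338e-05]), 'force': array([ 0.19221243,  0.2400773 , -0.35125986]), 'wrist_torque': array([-0.02676774,  0.01742089,  0.01405255]), 'grip_width': 0.9996291340151021}
```

View pics/top0.png

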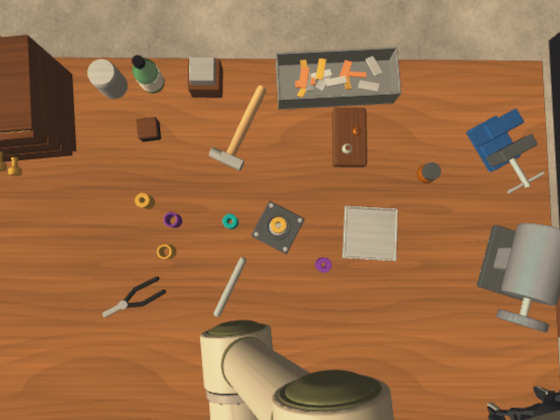

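View pics/side0.png

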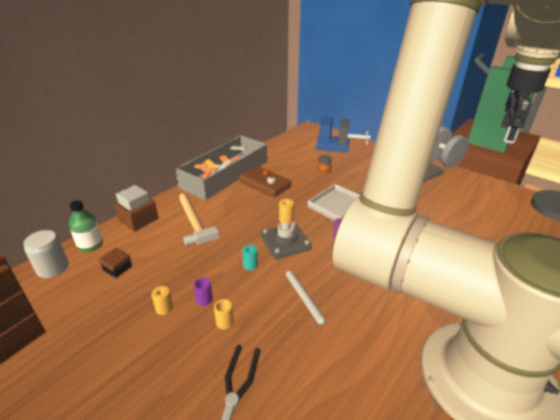

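The top view shows the fixture at (278,226) with the thick sleeve on it, the tray at (370,233), and brass sleeves at (143,200) and (165,252). The look-alikes are purple (172,220), turquoise (230,221) and purple (323,264). (165,252) appears to have the thinner wall, so I'll check it in a close crop and measure.

```bash
python3 - <<'E'
from h import *
a=cap('top');b=cap('side')
i=a['img']
c1=cv2.resize(i[180:280,120:250],None,fx=6,fy=6,interpolation=cv2.INTER_CUBIC)
cv2.imwrite('pics/c1.png',c1)
for n,c in(('top',a),('side',b)):
    h=cv2.cvtColor(c['img'],cv2.COLOR_BGR2HSV)
    m=cv2.inRange(h,(17,150,120),(32,255,255))
    k,l,s,ce=cv2.connectedComponentsWithStats(m)
    for j in range(1,k):
        if s[j,4]>40:
            cs,_=cv2.findContours((l==j).astype('uint8'),cv2.RETR_EXTERNAL,cv2.CHAIN_APPROX_NONE)
            (u,v),r=cv2.minEnclosingCircle(cs[0])
            print(n,s[j],ce[j].round(1),round(u,1),round(v,1),round(r,1),[onz(c,u,v,z).round(1)[:2] for z in(50,126)])
# tray: bright grey
h=cv2.cvtColor(i,cv2.COLOR_BGR2HSV)
m=np.zeros(i.shape[:2],'uint8');m[190:275,335:410]=cv2.inRange(h,(0,0,120),(180,70,255))[190:275,335:410]
r=cv2.minAreaRect(cv2.findNonZero(m));print('tray',r,onz(a,*r[0],20),[onz(a,*p,20).round(0)[:2] for p in cv2.boxPoints(r)])
# fixture plate corners dark
m=np.zeros(i.shape[:2],'uint8');m[195:260,245:312]=cv2.inRange(h,(0,0,0),(180,110,130))[195:260,245:312]
r=cv2.minAreaRect(cv2.findNonZero(m));print('plate',r,onz(a,*r[0],20),[onz(a,*p,20).round(0)[:2] for p in cv2.boxPoints(r)])
E
```

```text
top [316  58  10  21 142] [320.5  67.8] 320.3 68.2 10.3 [array([ 900.7, -158.7]), array([ 866.2, -150.4])]
top [300  60   7   7  42] [303.2  62.7] 303.0 63.0 4.2 [array([ 913.8, -115.6]), array([ 878.4, -110.5])]
top [345  77   6  12  44] [347.6  83.9] 348.0 82.7 5.7 [array([ 863.7, -227.6]), array([ 832.1, -214.1])]
top [297  88   8   9  50] [301.2  92.2] 301.2 91.8 4.7 [array([ 839.5, -111. ]), array([ 809.6, -106.3])]
top [  8 157   9  18 105] [ 12.5 166.7] 11.5 165.5 8.9 [array([649.7, 593.1]), array([634., 545.])]
top [135 193  15  15 155] [142.1 199.9] 142.2 199.8 7.5 [array([567.5, 273.3]), array([558. , 249.3])]
top [271 217  15  16 165] [278.  224.2] 277.8 224.3 7.9 [array([509.8, -54.5]), array([504.6, -54.1])]
top [157 244  15  15 103] [164.2 251.3] 164.0 251.0 7.8 [array([444.5, 217.1]), array([444.2, 197.3])]
side [205 159  10   9  52] [209.6 163.1] 209.5 163.5 5.1 [array([ 901.9, -163. ]), array([789.8, -73. ])]
side [279 199  15  24 308] [285.6 210.3] 285.7 210.5 12.0 [array([ 550.4, -116.5]), array([484. , -32.5])]
side [152 286  19  29 418] [161.1 299.7] 161.5 300.0 14.1 [array([547.5, 281.8]), array([481.4, 314. ])]
side [214 299  19  30 453] [223.  313.5] 222.5 313.5 14.7 [array([429.6, 227.2]), array([378.8, 266.5])]
tray ((369.9629821777344, 232.86141967773438), (53.326393127441406, 51.39055252075195), 3.468229293823242) [ 491.60839841 -283.04784593   20.        ] [array([ 432., -213.]), array([ 559., -222.]), array([ 552., -354.]), array([ 425., -344.])]
plate ((272.1000671386719, 237.300048828125), (39.80200958251953, 63.0571174621582), 26.56505012512207) [479.492288   -40.67336245  20.        ] [array([432.,  38.]), array([572., -31.]), array([ 528., -120.]), array([389., -50.])]
```

View pics/c1.png

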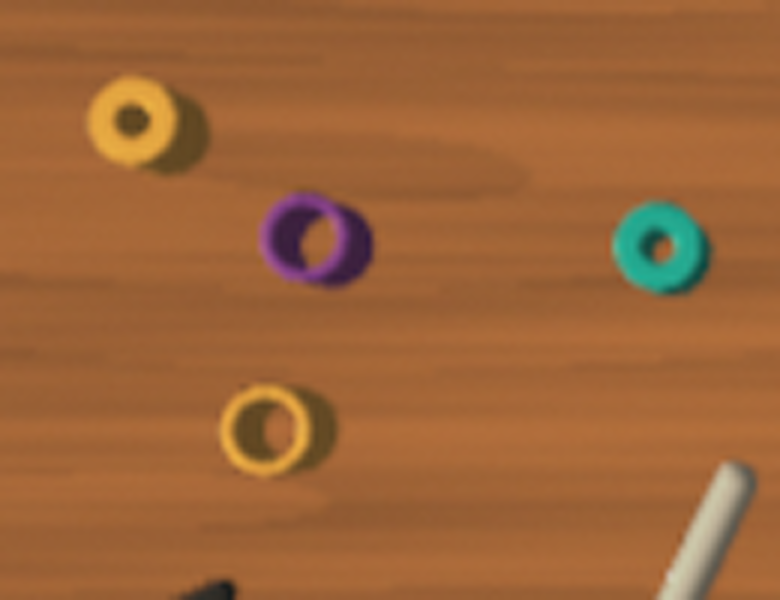

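The crop shows the candidates. Brass thick-wall (143,200) is the spare, brass thin-wall (164,251) is the thin_sleeve, purple is at (172,220), and turquoise is at (230,221). I choose (164,251), at about (444,217). The thick sleeve is on the pin at about (505,-54), and the tray centre is about (492,-283). Moving above the pin.

>>> play_rows:
  plan:
    - [28,37,0,0,0,0,1]
    - [28,37,0,0,0,0,1]
    - [28,37,0,0,0,0,1]
    - [28,37,0,0,0,0,1]
    - [28,37,0,0,0,0,1]
  grip_force: 60

```text
time_s: 0.62
eef_pos: [294.6, -328.0, 229.0]
ee_rot: [-0.001, 0.987, 0.158, -0.001]
force: [-0.2, -0.7, -0.5]
grip_width: 1.002
```

>>> play_rows:
  plan:
    - [28,37,0,0,0,0,1]
    - [28,37,0,0,0,0,1]
    - [28,37,0,0,0,0,1]
    - [28,37,0,0,0,0,1]
    - [28,37,0,0,0,0,1]

```text
time_s: 1.03
eef_pos: [418.5, -160.3, 229.4]
ee_rot: [-0.001, 0.988, 0.157, -0.0]
force: [-0.4, -1.0, 0.1]
grip_width: 1.005
```

>>> play_rows:
  plan:
    - [28,35,0,0,0,0,1]
    - [28,35,0,0,0,0,1]
    - [26,32,0,0,0,0,1]
    - [0,0,0,0,0,0,1]
    - [0,0,0,0,0,0,1]

```text
time_s: 1.45
eef_pos: [498.3, -55.3, 228.9]
ee_rot: [-0.001, 0.987, 0.162, 0.0]
force: [0.4, 0.2, 0.3]
grip_width: 0.998
```

```bash
python3 - <<'E'
from h import *
s=sense();print(s['eef_pos'],s['ee_rot'])
w=cap('wrist','w1.png');print(ray(w,w['cx'],w['cy']),w['fx'])
for p in [(505,-54,126),(505,-54,40),(492,-283,20)]: print(proj(w,p))
E
```

```text
[498.26657935 -55.32957643 228.92778854] [-1.12532857e-03  9.86842117e-01  1.61682796e-01  2.09296219e-04]
(array([577.16522133, -29.39586891, 372.84775007]), array([-0.30719005, -0.10113895, -0.94625852])) 300.61159603505826
(np.float64(279.70718200254254), np.float64(200.34384465650652))
(np.float64(279.63621582946803), np.float64(177.86903963394644))
(np.float64(445.49719358405645), np.float64(239.63441060336967))
```

View pics/w1.png

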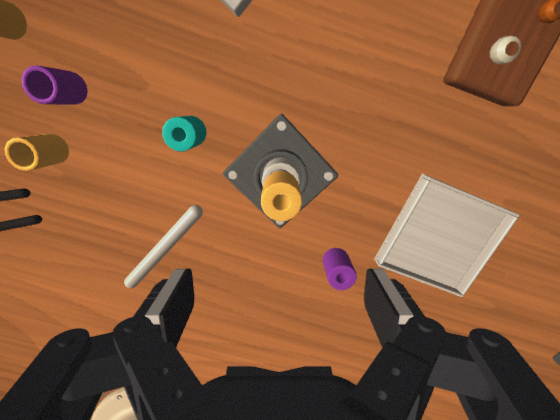

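The wrist view shows the thick sleeve's top ring at about (281,202), the plate centre at about (281,172), the tray at about (447,236), and the thin brass at (22,153).

```bash
python3 - <<'E'
from h import *
w=cap('wrist');i=w['img'];h=cv2.cvtColor(i,cv2.COLOR_BGR2HSV)
# bore dark blob in bright top ring
m=cv2.inRange(h,(15,120,190),(32,255,255));m[:,:250]=0;m[:,320:]=0
cs,_=cv2.findContours(m,cv2.RETR_EXTERNAL,cv2.CHAIN_APPROX_NONE);c=max(cs,key=len)
print(cv2.boundingRect(c),cv2.minEnclosingCircle(c),cv2.fitEllipse(c)); e=cv2.fitEllipse(c)
print('thick',onz(w,*e[0],126))
hh=np.vstack([onz(w,e[0][0]+dx,e[0][1],126)[:2] for dx in(-e[1][0]/2,e[1][0]/2)]);print('dia',np.linalg.norm(hh[0]-hh[1]))
# plate screws: corner screws
g=cv2.inRange(h,(0,0,150),(180,60,255));k,l,s,ce=cv2.connectedComponentsWithStats(g)
for j in range(1,k):
    if 20<s[j,4]<250 and 215<ce[j][0]<345 and 100<ce[j][1]<235: print('screw',s[j,4],ce[j].round(1),onz(w,*ce[j],20).round(1))
t=g.copy();t[:,:365]=0;t[:170]=0;t[300:]=0
t[:, 525:]=0
r=cv2.minAreaRect(cv2.findNonZero(cv2.morphologyEx(t,cv2.MORPH_OPEN,np.ones((3,3)))))
q=[onz(w,*p,20) for p in [(424,176),(517,215),(463,295),(376,260)]]
print('tray',np.round(q,1)[:,:2],np.mean(q,0))
E
```

```text
(261, 172, 40, 49) ((279.7200622558594, 195.6737518310547), 24.60915756225586) ((279.2785339355469, 198.69468688964844), (37.441532135009766, 46.306602478027344), 151.984619140625)
thick [506.09278113 -53.42754961 126.        ]
dia 32.10680884270172
screw 65 [280.8 125.2] [558.5 -37.5  20. ]
screw 57 [231.8 174.5] [ 4.862e+02 -3.000e-01  2.000e+01]
screw 59 [327.8 175.5] [ 521.6 -109.3   20. ]
tray [[ 557.5 -218.3]
 [ 549.9 -351. ]
 [ 425.2 -346.4]
 [ 436.4 -210.9]] [ 492.28321721 -281.66679256   20.        ]
```

>>> play_rows:
  plan:
    - [5,1,-30,0,0,0,1]
    - [0,0,-35,0,0,0,1]
    - [0,0,-35,0,0,0,1]
    - [0,0,-25,0,0,0,1]
    - [0,0,0,0,0,0,1]

```text
time_s: 1.97
eef_pos: [500.7, -61.9, 102.4]
ee_rot: [0.001, 0.988, 0.156, 0.003]
force: [-0.4, 1.0, -0.9]
grip_width: 1.003
```

>>> play_rows:
  plan:
    - [3,7,-5,0,0,0,1]
    - [0,0,-13,0,0,0,1]
    - [0,0,0,0,0,0,1]

```text
time_s: 2.22
eef_pos: [504.2, -57.1, 86.6]
ee_rot: [0.002, 0.988, 0.153, 0.004]
force: [-0.3, 0.7, 0.5]
grip_width: 1.0
```

>>> play_rows:
  plan:
    - [0,2.6,-2,0,0,0,1]
    - [0,0,0,0,0,0,0.2]
    - [0,0,0,0,0,0,-0.3]
    - [0,0,0,0,0,0,-0.3]
    - [0,0,0,0,0,0,-0.3]
  grip_force: 60

```text
time_s: 2.63
eef_pos: [506.8, -55.3, 90.1]
ee_rot: [0.004, 0.988, 0.153, 0.008]
force: [0.1, -0.0, -0.9]
grip_width: 0.453
```

>>> play_rows:
  plan:
    - [0,0,0,0,0,0,-1]
    - [0,0,0,0,0,0,-1]
    - [0,0,0,0,0,0,-1]
    - [0,0,0,0,0,0,-1]

```text
time_s: 2.97
eef_pos: [506.8, -55.3, 90.6]
ee_rot: [0.004, 0.988, 0.153, 0.008]
force: [0.3, 0.1, -0.7]
grip_width: 0.416
```

>>> play_rows:
  plan:
    - [0,0,10,0,0,0,-1]
    - [0,0,15,0,0,0,-1]
    - [0,0,20,0,0,0,-1]
    - [0,0,0,0,0,0,-1]

```text
time_s: 3.3
eef_pos: [505.7, -54.9, 137.3]
ee_rot: [0.003, 0.988, 0.153, 0.007]
force: [0.8, 0.2, -1.4]
grip_width: 0.41
```

```bash
python3 - <<'E'
from h import *
from scipy.spatial.transform import Rotation as R
s=sense();q=s['ee_rot'];print(s['eef_pos'],q,s['force'],s['grip_width'])
print(R.from_quat(np.roll(q,-1)).as_matrix().round(4))
# rotation vec to vertical
T=R.from_quat(np.roll(q,-1)); z=T.as_matrix()[:,2]; print('tilt fix rotvec',np.cross(z,[0,0,-1]))
c=cap('side');print(proj(c,(505,-55,100)));cv2.imwrite('pics/s2.png',cv2.resize(c['img'][130:290,200:420],None,fx=3,fy=3))
E
```

```text
[505.73383931 -54.86567785 137.30538069] [0.00277155 0.98823769 0.15276223 0.00650239] [ 0.80700199  0.22286278 -1.3923687 ] 0.4097610568261131
[[ 0.9532  0.3019  0.0137]
 [ 0.302  -0.9533 -0.0035]
 [ 0.012   0.0075 -0.9999]]
tilt fix rotvec [0.00349126 0.01369858 0.        ]
(np.float64(284.6547841631687), np.float64(211.91269972323923))
```

View pics/s2.png

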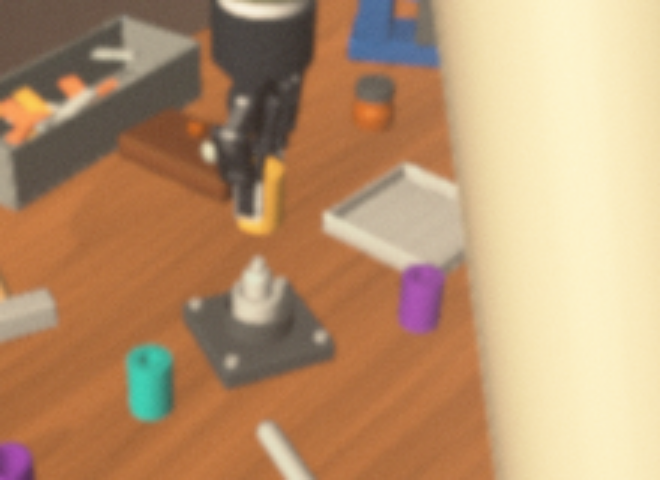

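The sleeve is lifted clear at (260,195 in the crop) and the pin is bare with its nose visible. Going to the tray.

>>> play_rows:
  plan:
    - [-2,-36,0,0.0035,0.0137,0,-1]
    - [-2,-38,0,0,0,0,-1]
    - [-2,-38,0,0,0,0,-1]
    - [-2,-38,0,0,0,0,-1]
    - [-2,-38,0,0,0,0,-1]

```text
time_s: 3.77
eef_pos: [492.2, -241.6, 131.1]
ee_rot: [-0.004, 0.987, 0.158, -0.004]
force: [0.7, -0.4, -1.7]
grip_width: 0.41
```

>>> play_rows:
  plan:
    - [-2,-30,-5,0,0,0,-1]
    - [0,-10,-20,0,0,0,-1]
    - [0,0,-20,0,0,0,-1]
    - [0,0,0,0,0,0,-1]

```text
time_s: 4.1
eef_pos: [486.8, -291.2, 80.3]
ee_rot: [-0.004, 0.988, 0.154, -0.005]
force: [-0.8, 1.0, -4.1]
grip_width: 0.416
```

```bash
python3 - <<'E'
from h import *
s=sense();print(s['eef_pos'],s['ee_rot'],s['force'],s['grip_width'])
E
```

```text
[ 486.79561063 -291.1662232    80.29507011] [-0.00412314  0.98804304  0.15405298 -0.00465125] [-0.78583748  1.02575449 -4.11063085] 0.416070121730932
```

>>> play_rows:
  plan:
    - [4,7,-18,-0.0067,-0.0105,0,-1]
    - [0,0,-18,0,0,0,-1]
    - [0,0,-12,0,0,0,-1]
    - [0,0,0,0,0,0,-1]

```text
time_s: 4.43
eef_pos: [490.0, -282.5, 29.5]
ee_rot: [-0.001, 0.988, 0.154, -0.001]
force: [-0.0, -0.4, -3.8]
grip_width: 0.414
```

>>> play_rows:
  plan:
    - [0,0,-5,0,0,0,-1]
    - [0,0,-2,0,0,0,-1]
    - [0,0,0,0,0,0,-1]

```text
time_s: 4.68
eef_pos: [490.6, -281.8, 23.5]
ee_rot: [-0.001, 0.988, 0.155, -0.001]
force: [0.2, 0.7, -3.2]
grip_width: 0.412
```

>>> play_rows:
  plan:
    - [0,0,-2,0,0,0,-1]
    - [0,0,-1.5,0,0,0,-1]
    - [0,0,0,0,0,0,-1]

```text
time_s: 4.93
eef_pos: [491.4, -282.3, 21.5]
ee_rot: [-0.0, 0.988, 0.155, 0.0]
force: [0.0, 0.8, -3.3]
grip_width: 0.414
```

>>> play_rows:
  plan:
    - [0,0,-2,0,0,0,-1]
    - [0,0,-1,0,0,0,-1]

```text
time_s: 5.1
eef_pos: [491.7, -282.6, 19.0]
ee_rot: [0.0, 0.988, 0.155, 0.001]
force: [0.2, 1.2, -2.9]
grip_width: 0.415
```

>>> play_rows:
  plan:
    - [0,0,-1.5,0,0,0,-1]
    - [0,0,0,0,0,0,-1]

```text
time_s: 5.27
eef_pos: [491.8, -282.8, 19.1]
ee_rot: [0.001, 0.988, 0.155, 0.001]
force: [0.0, 0.4, -3.5]
grip_width: 0.415
```

>>> play_rows:
  plan:
    - [0,0,-2.5,0,0,0,-1]
    - [0,0,0,0,0,0,-1]

```text
time_s: 5.43
eef_pos: [492.2, -283.3, 19.2]
ee_rot: [0.001, 0.988, 0.155, 0.001]
force: [0.6, 0.4, -2.9]
grip_width: 0.413
```

>>> play_rows:
  plan:
    - [0,0,-1.5,0,0,0,-1]
    - [0,0,0,0,0,0,-1]

```text
time_s: 5.6
eef_pos: [492.5, -283.7, 18.8]
ee_rot: [0.002, 0.988, 0.155, 0.001]
force: [-0.8, -1.2, -2.4]
grip_width: 0.414
```

>>> play_rows:
  plan:
    - [0,0,-4,0,0,0,-1]

```text
time_s: 5.68
eef_pos: [492.7, -283.9, 18.2]
ee_rot: [0.002, 0.988, 0.155, 0.001]
force: [-25.5, 18.0, 76.3]
grip_width: 0.413
```

>>> play_rows:
  plan:
    - [0,0,-2,0,0,0,-1]

```text
time_s: 5.77
eef_pos: [492.7, -283.8, 18.6]
ee_rot: [0.002, 0.988, 0.156, 0.001]
force: [-8.9, 7.0, 16.1]
grip_width: 0.417
```

>>> play_rows:
  plan:
    - [0,0,0.3,0,0,0,-1]
    - [0,0,0,0,0,0,0.0]
    - [0,0,0,0,0,0,0.2]
    - [0,0,0,0,0,0,0.4]
    - [0,0,0,0,0,0,0.4]

```text
time_s: 6.18
eef_pos: [493.2, -284.3, 18.9]
ee_rot: [0.003, 0.988, 0.156, 0.002]
force: [-0.2, 0.1, -0.7]
grip_width: 0.702
```

>>> play_rows:
  plan:
    - [0,0,0,0,0,0,0.4]
    - [0,0,10,0,0,0,0.4]
    - [0,0,25,0,0,0,0.4]
    - [0,0,35,0,0,0,0.5]
    - [0,0,35,0,0,0,0.6]

```text
time_s: 6.6
eef_pos: [489.6, -281.5, 121.0]
ee_rot: [-0.003, 0.988, 0.155, -0.003]
force: [-0.2, -1.0, 0.2]
grip_width: 0.798
```

>>> play_rows:
  plan:
    - [0,0,40,0,0,0,1]
    - [0,20,35,0,0,0,1]
    - [0,35,0,0,0,0,1]
    - [-5,35,0,0,0,0,1]
    - [-5,35,0,0,0,0,1]

```text
time_s: 7.02
eef_pos: [480.7, -159.2, 211.2]
ee_rot: [0.004, 0.988, 0.151, 0.003]
force: [-0.2, 0.1, -0.2]
grip_width: 1.001
```

```bash
python3 - <<'E'
from h import *
s=sense();print(s['eef_pos'],s['ee_rot'],s['force'],s['grip_width'])
c=cap('top');cv2.imwrite('pics/t3.png',cv2.resize(c['img'][170:310,220:420],None,fx=4,fy=4,interpolation=cv2.INTER_CUBIC))
E
```

```text
[ 480.65378378 -159.20231891  211.2203741 ] [0.00398174 0.98846958 0.15133122 0.00329967] [-0.24982968  0.12036749 -0.17012757] 1.0014784281794769
```

View pics/t3.png

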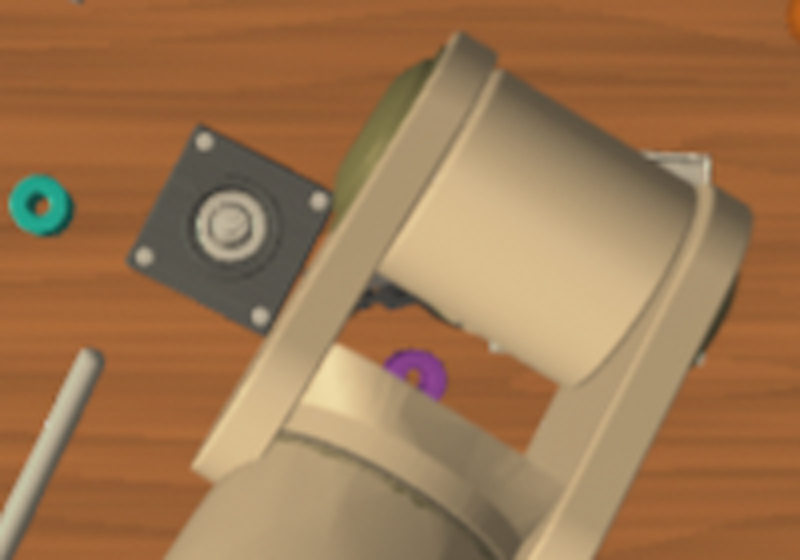

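The top crop shows the fixture bare, with its screws centred at about (232,229) in the crop. The arm hides the tray, so I'll check it later. Going to the thin sleeve.

>>> play_rows:
  plan:
    - [-3,40,0,-0.005,0.008,0,1]
    - [-3,40,0,0,0,0,1]
    - [-3,40,0,0,0,0,1]
    - [-3,40,0,0,0,0,1]
    - [-3,40,0,0,0,0,1]

```text
time_s: 7.48
eef_pos: [463.1, 45.5, 214.9]
ee_rot: [0.006, 0.989, 0.15, 0.001]
force: [1.3, 0.2, 0.7]
grip_width: 1.004
```

>>> play_rows:
  plan:
    - [-4,40,0,0,0,0,1]
    - [-4,40,0,0,0,0,1]
    - [-4,38,0,0,0,0,1]
    - [-4,30,0,0,0,0,1]
    - [0,0,0,0,0,0,1]

```text
time_s: 7.9
eef_pos: [443.1, 205.3, 218.9]
ee_rot: [0.006, 0.988, 0.153, 0.003]
force: [0.6, 0.1, -0.2]
grip_width: 1.001
```

```bash
python3 - <<'E'
from h import *
s=sense();print(s['eef_pos'],s['ee_rot'],s['force'])
c=cap('top');w=cap('wrist')
print('pin',onz(c,278.0,227.25,20))
h=cv2.cvtColor(c['img'],cv2.COLOR_BGR2HSV);m=cv2.inRange(h,(15,130,100),(34,255,255))
k,l,st,ce=cv2.connectedComponentsWithStats(m)
for j in range(1,k):
    if st[j,4]>40 and ce[j][1]>150: print(st[j],ce[j],onz(c,*ce[j],54.5).round(1))
a=cv2.resize(c['img'][190:275,325:425],None,fx=4,fy=4)
b=cv2.resize(w['img'],(400,300)); cv2.imwrite('pics/m4.png',np.hstack([a[:300],b]))
hw=cv2.cvtColor(w['img'],cv2.COLOR_BGR2HSV);m=cv2.inRange(hw,(15,120,150),(34,255,255))
k,l,st,ce=cv2.connectedComponentsWithStats(m)
for j in range(1,k):
    if st[j,4]>60:
        cs,_=cv2.findContours((l==j).astype('uint8'),cv2.RETR_EXTERNAL,cv2.CHAIN_APPROX_NONE)
        e=cv2.fitEllipse(cs[0]);print('w',st[j],e,onz(w,*e[0],50).round(1))
print(proj(w,(444.5,217,50)),proj(w,(444.5,217,0)))
E
```

```text
[443.10653717 205.30939715 218.88665756] [0.00565931 0.98825744 0.15265961 0.00320243] [ 0.57163944  0.05729443 -0.24565353]
pin [504.42957507 -55.14469502  20.        ]
[  0 152   7  19  74] [  2.01351351 163.45945946] [653.6 613.4  54.5]
[  8 157  14  19 180] [ 14.18888889 167.58888889] [643.7 583.4  54.5]
[134 192  20  17 207] [142.37198068 200.16425121] [566.  271.5  54.5]
[363 226  18  14 209] [371.58851675 232.78947368] [ 490.1 -279.2   54.5]
[157 248  19  12 109] [167.55045872 254.29357798] [436.7 207.3  54.5]
w [ 225   22   39   45 1106] ((244.0912628173828, 42.852989196777344), (37.419673919677734, 42.5172119140625), 177.5986785888672) [567.6 273.8  50. ]
w [248 162  34  40 611] ((264.39678955078125, 183.20582580566406), (31.324132919311523, 37.641754150390625), 162.1580810546875) [445.7 217.7  50. ]
(np.float64(264.70634218456695), np.float64(184.40905311987632)) (np.float64(265.9800815730175), np.float64(174.5683224305745))
```

View pics/m4.png

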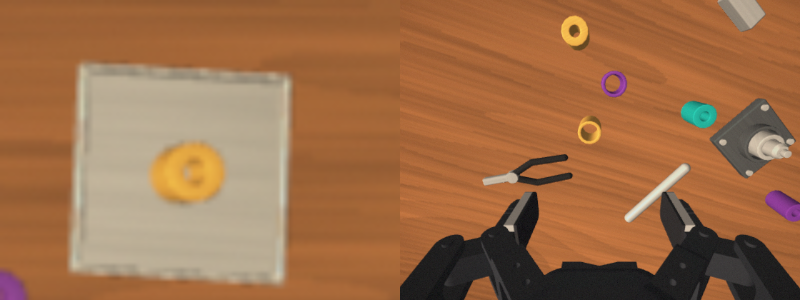

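The left half shows the thick sleeve upright in the tray, with its bore visible at (192,172). The right half shows the thin sleeve at (590,130), with nothing within the jaw's sweep. The wrist and top views agree on (445,217) for it, and the pin axis is at about (504,-55). Descending.

>>> play_rows:
  plan:
    - [2,12,-25,0.01,0.008,0,0.6]
    - [0,0,-35,0,0,0,0.6]
    - [0,0,-35,0,0,0,0.6]
    - [0,0,-25,0,0,0,0.6]
    - [0,0,0,0,0,0,0.6]

```text
time_s: 8.42
eef_pos: [448.6, 209.1, 98.2]
ee_rot: [0.001, 0.989, 0.149, 0.004]
force: [-0.7, -0.5, -0.5]
grip_width: 0.8
```

>>> play_rows:
  plan:
    - [-3,8,-5,0,0.008,0,0.6]
    - [0,0,-20,0,0,0,0.6]
    - [0,0,-10,0,0,0,0.6]
    - [0,0,0,0,0,0,0.6]

```text
time_s: 8.75
eef_pos: [448.4, 215.8, 66.3]
ee_rot: [0.0, 0.989, 0.146, 0.002]
force: [-0.4, 0.5, 0.5]
grip_width: 0.799
```

>>> play_rows:
  plan:
    - [-3,1,-20,0,0.004,0,0.6]
    - [0,1,-20,0,0,0,0.6]
    - [0,0,-5,0,0,0,0.6]
    - [0,0,0,0,0,0,0.6]

```text
time_s: 9.08
eef_pos: [449.2, 218.5, 25.8]
ee_rot: [-0.0, 0.989, 0.146, 0.004]
force: [0.3, -0.1, 0.2]
grip_width: 0.799
```

>>> play_rows:
  plan:
    - [-4,-1,-4,0,0,0,0.6]
    - [-1,0,-3,0,0,0,0.6]
    - [0,0,0,0,0,0,0.6]

```text
time_s: 9.33
eef_pos: [445.6, 217.7, 21.6]
ee_rot: [-0.001, 0.989, 0.146, 0.007]
force: [0.1, 0.5, 0.1]
grip_width: 0.8
```

>>> play_rows:
  plan:
    - [-1,0,-3,-0.004,0.014,0,0.6]
    - [0,0,0,0,0,0,0.6]

```text
time_s: 9.5
eef_pos: [445.0, 217.8, 19.7]
ee_rot: [0.0, 0.989, 0.146, -0.0]
force: [-0.1, -0.9, 0.1]
grip_width: 0.8
```

>>> play_rows:
  plan:
    - [0,0,0,0,0,0,0.2]
    - [0,0,0,0,0,0,-0.1]
    - [0,0,0,0,0,0,-0.3]
    - [0,0,0,0,0,0,-1]
    - [0,0,0,0,0,0,-1]

```text
time_s: 9.92
eef_pos: [445.6, 218.0, 20.5]
ee_rot: [0.0, 0.989, 0.146, 0.0]
force: [0.5, 0.1, -1.2]
grip_width: 0.398
```

>>> play_rows:
  plan:
    - [0,0,0,0,0,0,-1]
    - [0,0,0,0,0,0,-1]
    - [0,0,0,0,0,0,-1]

```text
time_s: 10.17
eef_pos: [445.7, 218.0, 20.6]
ee_rot: [0.0, 0.989, 0.146, 0.0]
force: [0.5, 0.1, 0.5]
grip_width: 0.395
```

>>> play_rows:
  plan:
    - [0,0,10,0,0,0,-1]
    - [0,0,35,0,0,0,-1]
    - [0,0,40,0,0,0,-1]
    - [0,0,40,0,0,0,-1]
    - [4,-20,15,0,0,0,-1]

```text
time_s: 10.58
eef_pos: [444.6, 198.4, 164.0]
ee_rot: [0.001, 0.989, 0.147, -0.005]
force: [0.6, 0.3, -0.2]
grip_width: 0.397
```

>>> play_rows:
  plan:
    - [7,-36,0,0,0,0,-1]
    - [8,-38,0,0,0,0,-1]
    - [8,-38,0,0,0,0,-1]
    - [8,-38,0,0,0,0,-1]
    - [8,-30,0,0,0,0,-1]

```text
time_s: 11.0
eef_pos: [484.3, 14.3, 173.5]
ee_rot: [0.001, 0.989, 0.151, 0.001]
force: [1.0, 1.0, -2.4]
grip_width: 0.401
```

>>> play_rows:
  plan:
    - [10,-30,0,0,0,0,-1]
    - [8,-28,0,0,0,0,-1]
    - [2,-8,0,0,0,0,-1]
    - [0,0,0,0,0,0,-1]

```text
time_s: 11.33
eef_pos: [504.7, -60.6, 175.9]
ee_rot: [0.002, 0.989, 0.148, 0.002]
force: [-1.0, -0.2, -2.6]
grip_width: 0.396
```

>>> play_rows:
  plan:
    - [0,5,-10,0,0,0,-1]
    - [0,0,-20,0,0,0,-1]
    - [0,0,-15,0,0,0,-1]
    - [0,0,0,0,0,0,-1]
    - [0,0,0,0,0,0,-1]

```text
time_s: 11.75
eef_pos: [502.8, -49.2, 128.8]
ee_rot: [0.001, 0.989, 0.149, 0.002]
force: [0.3, 0.4, -1.2]
grip_width: 0.402
```

>>> play_rows:
  plan:
    - [1.5,-5.5,-5,0,0,0,-1]
    - [0,0,0,0,0,0,-1]
    - [0,0,0,0,0,0,-1]

```text
time_s: 12.0
eef_pos: [504.5, -53.0, 124.7]
ee_rot: [0.001, 0.989, 0.151, 0.002]
force: [0.7, -0.1, -1.3]
grip_width: 0.397
```

```bash
python3 - <<'E'
from h import *
s=sense();print(s['eef_pos'],s['ee_rot'],s['force'])
c=cap('side');w=cap('wrist')
a=cv2.resize(c['img'][150:270,225:345],(400,400),interpolation=cv2.INTER_CUBIC);b=cv2.resize(w['img'][100:300,180:380],(400,400),interpolation=cv2.INTER_CUBIC)
cv2.imwrite('pics/m5.png',np.hstack([a,b]))
f=lambda p,x,y,k:((p[0]-x)*k,(p[1]-y)*k)
for z in (76,84,s['eef_pos'][2]-20.6): print(z,'side',f(proj(c,(504.2,-55,z)),225,150,3.333),'wrist',f(proj(w,(504.2,-55,z)),180,100,2))
E
```

```text
[504.49650499 -52.99788237 124.67223452] [0.00135902 0.98857437 0.15071348 0.00207748] [ 0.70986452 -0.12282378 -1.28389482]
76 side (np.float64(199.34717795171295), np.float64(233.36396459415982)) wrist (np.float64(201.11075402252652), np.float64(268.1388453761568))
84 side (np.float64(199.46036546078508), np.float64(224.58638910895874)) wrist (np.float64(201.32902378633798), np.float64(277.63811740973864))
104.07223452246802 side (np.float64(199.74936788135284), np.float64(202.17454717751176)) wrist (np.float64(201.9563106214132), np.float64(304.93813453264266))
```

View pics/m5.png

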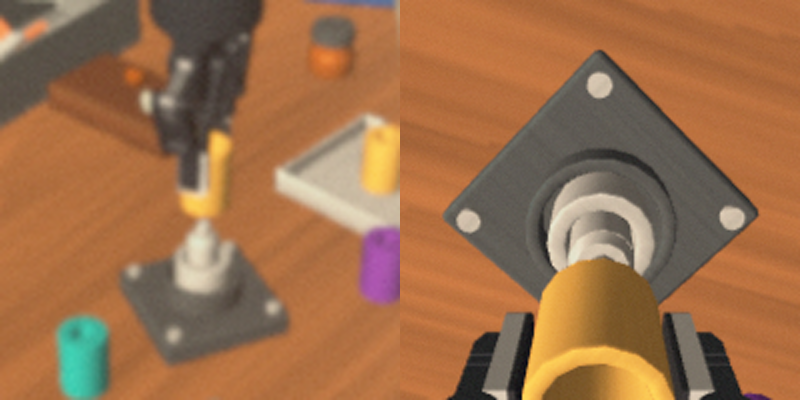

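The side view shows the sleeve's bottom at (204,212) directly above the nose at (203,225). In the wrist view the pin (602) and sleeve (600) are laterally in line. Nudging y by -1.5 and descending gently.

>>> play_rows:
  plan:
    - [0,-1.5,-8,0,0,0,-1]
    - [0,0,-8,0,0,0,-1]
    - [0,0,0,0,0,0,-1]

```text
time_s: 12.35
eef_pos: [504.9, -55.0, 108.0]
ee_rot: [0.002, 0.989, 0.15, 0.003]
force: [-1.5, 0.3, -2.2]
grip_width: 0.401
```

>>> play_rows:
  plan:
    - [0,0,-2,0,0,0,-1]
    - [0,0,0,0,0,0,-1]

```text
time_s: 12.52
eef_pos: [504.6, -55.0, 105.1]
ee_rot: [0.002, 0.989, 0.15, 0.002]
force: [-0.9, 0.3, -1.8]
grip_width: 0.394
```

Bottom is at about 84.5. Continuing in small steps, with an eye on force.

>>> play_rows:
  plan:
    - [0,0,-4,0,0,0,-1]
    - [0,0,-1,0,0,0,-1]

```text
time_s: 12.68
eef_pos: [504.7, -55.1, 99.9]
ee_rot: [0.002, 0.989, 0.15, 0.003]
force: [0.3, 0.1, -0.9]
grip_width: 0.395
```

>>> play_rows:
  plan:
    - [0,0,-3,0,0,0,-1]
    - [0,0,0,0,0,0,-1]

```text
time_s: 12.85
eef_pos: [504.7, -55.1, 96.4]
ee_rot: [0.002, 0.989, 0.15, 0.003]
force: [0.1, -0.5, -2.1]
grip_width: 0.397
```

>>> play_rows:
  plan:
    - [0,0,-2.5,0,0,0,-1]
    - [0,0,0,0,0,0,-1]

```text
time_s: 13.02
eef_pos: [504.7, -55.1, 93.7]
ee_rot: [0.002, 0.989, 0.15, 0.003]
force: [-0.5, 0.7, -1.9]
grip_width: 0.396
```

>>> play_rows:
  plan:
    - [0,0,-2,0,0,0,-1]
    - [0,0,0,0,0,0,-1]

```text
time_s: 13.18
eef_pos: [505.1, -55.1, 91.8]
ee_rot: [0.002, 0.989, 0.15, 0.003]
force: [-0.0, 0.2, -2.5]
grip_width: 0.401
```

>>> play_rows:
  plan:
    - [0,0,-2,0,0,0,-1]
    - [0,0,0,0,0,0,-1]

```text
time_s: 13.35
eef_pos: [505.7, -54.9, 89.9]
ee_rot: [0.002, 0.989, 0.15, 0.004]
force: [1.6, 1.7, -2.3]
grip_width: 0.398
```

>>> play_rows:
  plan:
    - [0,0,-2,0,0,0,-1]
    - [0,0,0,0,0,0,-1]

```text
time_s: 13.52
eef_pos: [505.8, -54.7, 87.7]
ee_rot: [0.002, 0.989, 0.15, 0.004]
force: [1.8, 0.9, -3.2]
grip_width: 0.401
```

>>> play_rows:
  plan:
    - [0,0,-3,0,0,0,-1]
    - [0,0,-1,0,0,0,-1]

```text
time_s: 13.68
eef_pos: [505.9, -54.6, 83.6]
ee_rot: [0.002, 0.989, 0.15, 0.004]
force: [0.7, 1.8, -0.2]
grip_width: 0.396
```

>>> play_rows:
  plan:
    - [0,0,-3,0,0,0,-1]
    - [0,0,-1,0,0,0,-1]

```text
time_s: 13.85
eef_pos: [505.9, -54.6, 79.2]
ee_rot: [0.002, 0.989, 0.15, 0.004]
force: [1.3, 2.0, -0.8]
grip_width: 0.395
```

>>> play_rows:
  plan:
    - [0,0,-3,0,0,0,-1]
    - [0,0,0,0,0,0,-1]

```text
time_s: 14.02
eef_pos: [505.9, -54.6, 75.6]
ee_rot: [0.002, 0.989, 0.15, 0.004]
force: [1.7, 1.4, -3.1]
grip_width: 0.395
```

>>> play_rows:
  plan:
    - [0,0,-2,0,0,0,-1]
    - [0,0,0,0,0,0,-1]

```text
time_s: 14.18
eef_pos: [506.1, -54.6, 73.7]
ee_rot: [0.002, 0.989, 0.15, 0.005]
force: [-0.0, 2.0, 2.3]
grip_width: 0.395
```

>>> play_rows:
  plan:
    - [0,0,-2,0,0,0,-1]
    - [0,0,0,0,0,0,-1]

```text
time_s: 14.35
eef_pos: [506.1, -54.6, 72.0]
ee_rot: [0.002, 0.989, 0.15, 0.005]
force: [-0.2, 2.8, 3.0]
grip_width: 0.398
```

>>> play_rows:
  plan:
    - [0,0,-3,0,0,0,-1]
    - [0,0,0,0,0,0,-1]

```text
time_s: 14.52
eef_pos: [506.1, -54.6, 69.2]
ee_rot: [0.002, 0.989, 0.15, 0.005]
force: [-0.5, 1.9, 3.9]
grip_width: 0.398
```

The collar was engaged at TCP z of about 74.6, with the expected ~5 N preload. The target is TCP z of about 60.6.

>>> play_rows:
  plan:
    - [0,0,-3,0,0,0,-1]
    - [0,0,0,0,0,0,-1]

```text
time_s: 14.68
eef_pos: [506.2, -54.6, 66.5]
ee_rot: [0.002, 0.989, 0.15, 0.005]
force: [0.0, 1.3, 4.1]
grip_width: 0.398
```

>>> play_rows:
  plan:
    - [0,0,-3,0,0,0,-1]
    - [0,0,0,0,0,0,-1]
    - [0,0,0,0,0,0,-1]

```text
time_s: 14.93
eef_pos: [506.2, -54.6, 64.1]
ee_rot: [0.002, 0.989, 0.15, 0.005]
force: [-2.1, 1.5, 5.9]
grip_width: 0.396
```

```bash
python3 - <<'E'
from h import *
s=sense();print(s['eef_pos'],s['ee_rot'],s['force'])
c=cap('side');w=cap('wrist')
a=cv2.resize(c['img'][190:260,245:325],(400,350),interpolation=cv2.INTER_CUBIC);b=cv2.resize(w['img'][100:230,220:360],(400,350),interpolation=cv2.INTER_CUBIC)
cv2.imwrite('pics/m6.png',np.hstack([a,b]))
E
```

```text
[506.2284881  -54.57468309  64.14641749] [0.00191297 0.98862273 0.15032826 0.0047804 ] [-2.1119752   1.53108919  5.9018226 ]
```

View pics/m6.png

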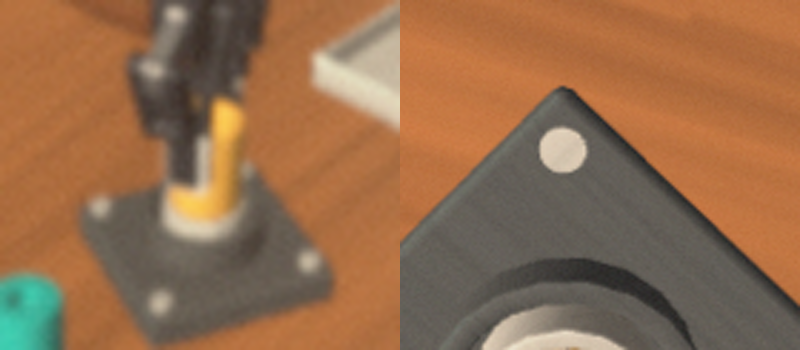

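The side view shows the sleeve over the pin, seated on the collar (205,220). The collar is still slightly proud of the rim, so about 3.5 mm remains.

>>> play_rows:
  plan:
    - [0,0,-2.5,0,0,0,-1]
    - [0,0,0,0,0,0,-1]
    - [0,0,0,0,0,0,-1]

```text
time_s: 15.28
eef_pos: [506.2, -54.6, 62.6]
ee_rot: [0.002, 0.989, 0.15, 0.005]
force: [-1.4, 2.5, 7.7]
grip_width: 0.399
```

>>> play_rows:
  plan:
    - [0,0,-1,0,0,0,-1]
    - [0,0,0,0,0,0,-1]
    - [0,0,0,0,0,0,-1]

```text
time_s: 15.53
eef_pos: [506.2, -54.6, 62.8]
ee_rot: [0.002, 0.989, 0.15, 0.005]
force: [-1.1, 2.4, 5.6]
grip_width: 0.399
```

>>> play_rows:
  plan:
    - [0,0,-3,0,0,0,-1]

```text
time_s: 15.62
eef_pos: [506.3, -54.6, 60.5]
ee_rot: [0.002, 0.989, 0.151, 0.005]
force: [-2.4, 1.6, 8.1]
grip_width: 0.395
```

```bash
python3 - <<'E'
from h import *
for _ in range(6):
    w=cap('wrist');s=sense();print(s['eef_pos'].round(2),s['force'].round(1))
E
```

```text
[506.16 -54.53  59.88] [-0.6  2.3  7.3]
[506.25 -54.57  60.06] [-3.1  2.4  7.1]
[506.25 -54.57  60.15] [-2.1  2.1  7.9]
[506.25 -54.56  60.19] [-2.2  1.8  7.6]
[506.26 -54.58  60.21] [-2.7  2.9  8. ]
[506.25 -54.57  60.2 ] [-1.5  2.   7.1]
```

```bash
python3 - <<'E'
from h import *
w=cap('wrist');c=cap('side')
old=cv2.imread('pics/m5.png')[:,400:];new=cv2.resize(w['img'][100:300,180:380],(400,400),interpolation=cv2.INTER_CUBIC)
g=lambda i:cv2.cvtColor(i,cv2.COLOR_BGR2GRAY)
T=g(old)[335:399,130:270]
r=cv2.matchTemplate(g(new),T,cv2.TM_CCOEFF_NORMED);print(cv2.minMaxLoc(r))  # expect (130,335)
a=cv2.resize(c['img'][200:250,255:315],(480,400),interpolation=cv2.INTER_CUBIC)
cv2.imwrite('pics/m7.png',np.hstack([new[:400,:320*1],a]))
k=8
for z,n in((40,'rim/collar'),(90,'top')):
    u,v=proj(c,(504.3,-55,z));print(n,320+(u-255)*k,(v-200)*k)
E
```

```text
(-0.5697056651115417, 0.6775653958320618, (138, 183), (130, 335))
rim/collar 557.0421572925829 252.28819895344805
top 558.7015625546269 122.99775377599235
```

View pics/m7.png

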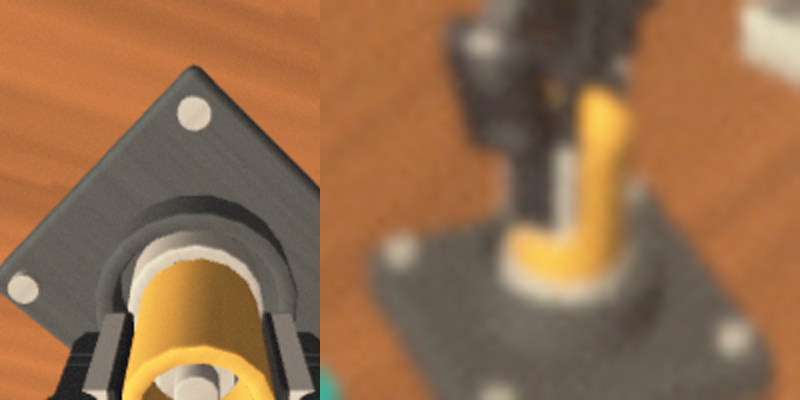

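Left: the sleeve is over the pin and the gripper touches only the sleeve, with no slip in the grip (template match unchanged at (130,335)). Now a numerical check of collar against rim along the near-side column.

```bash
python3 - <<'E'
from h import *
w=cap('wrist');s=sense();print(s['eef_pos'].round(2),s['force'].round(1))
o,_=ray(w,0,0)
P=np.array([504.3,-55]);d=o[:2]-P;d/=np.linalg.norm(d)
pr=lambda r,z:np.round(proj(w,(*(P+d*r),z)),1)
for n,r,z in(('cup outer',31,40),('cup inner',25,40),('collar edge z38',21,38),('z40',21,40),('z42',21,42),('z44',21,44),('sleeve bottom z40',18,40),('plate screw',57,20)):print(n,pr(r,z))
u=int(round(pr(21,40)[0]));im=cv2.cvtColor(w['img'],cv2.COLOR_BGR2GRAY).astype(float)
col=im[:,u-2:u+3].mean(1)
print(u,[(v,int(col[v])) for v in range(190,238)])
E
```

```text
[506.25 -54.58  60.21] [-2.5  1.9  7.8]
cup outer [277.5 206.1]
cup inner [277.6 215.9]
collar edge z38 [277.6 221.1]
z40 [277.6 222.3]
z42 [277.6 223.5]
z44 [277.6 224.8]
sleeve bottom z40 [277.7 227.1]
plate screw [277.2 155.6]
278 [(190, 92), (191, 94), (192, 94), (193, 93), (194, 94), (195, 94), (196, 93), (197, 84), (198, 55), (199, 57), (200, 54), (201, 52), (202, 54), (203, 54), (204, 54), (205, 54), (206, 64), (207, 86), (208, 99), (209, 96), (210, 96), (211, 92), (212, 93), (213, 91), (214, 91), (215, 101), (216, 109), (217, 107), (218, 109), (219, 107), (220, 107), (221, 113), (222, 145), (223, 204), (224, 211), (225, 205), (226, 202), (227, 200), (228, 194), (229, 167), (230, 134), (231, 125), (232, 124), (233, 124), (234, 126), (235, 124), (236, 125), (237, 124)]
```

The collar edge is measured at row 222.4 against a predicted 222.3 for z = 40 mm (1.2 px per 2 mm). The cup edges agree to about 1 px, so the collar is level. Handing in.

```bash
python3 - <<'E'
from h import *
print(ctrl.finish_job())
E
```

```text
the job is handed in; nothing more can be done
None
```

I stood the thick sleeve upright in the reject tray, then slid the thin brass sleeve over the pin and pressed the collar level with the cup's rim. The job was handed in at about 16 s with the gripper still holding the sleeve down, gripping only the sleeve.

**Last checks**
- **Thick sleeve:** the top view showed it upright near the middle of the tray. When I set it down the wrist force peaked at a reported 76 N, below the 120 N limit.
- **Collar height:** arm position puts the sleeve's underside at about 39.6 mm, and the wrist picture puts the collar's top face at 40 mm to within about 1 mm.
- **Grip:** the wrist picture showed no slip of the sleeve in the fingers.
- **Pressing force:** this disagreed a little. The reading was about 7.5 N, or about 9 N once the sleeve's weight is added, against the nominal 10 N. Spring and force figures are approximate, so I trusted the position and picture.
- **Sideways position:** the tool sits about 2 mm to +x of the measured pin axis, with 2 to 3 N of side force from the pin. The wrist picture also puts the sleeve's lower edge about 2 px from where I expected it.
- **Other objects:** I touched nothing else as far as I know, but I took no final overview picture of the whole bench.

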